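# Pop the can out of the rack and stop it with the other finger

### The job

Press the orange paddle of the white can rack down with one finger so that the can pops over the wire lip, and with the other finger, standing in the lane, stop the can before it rolls off the open end. Do not grasp, lift or push the can yourself (touch it only after it has popped over the lip), and leave the mug and the two fish tins where they are. Finish while still holding: one finger keeps the paddle down and the can lies at rest on the sloping lane against the other finger.

Things in the scene. Friction and masses are not known exactly. Their poses are not given: they have to be found in the camera images.
- lip (a point): Top of the 5 mm high steel wire lip across the lane, on its centre line, at x = -0.017 in the rack's frame.
- runout_end (a point): Floor of the lane at its open lower end, on the centre line, x = -0.148 in the rack's frame.
- mug: Orange mug, 81 mm wide (113 mm with handle), 101 mm tall, loose bystander beside the rack. Origin at the centre of its underside.
- fish_tin_a: Flat round yellow fish tin, 67 mm diameter, 33 mm tall, loose bystander beside the rack. Origin at the centre of its underside.
- fish_tin_b: A second such fish tin, 67 mm diameter, 33 mm tall, loose bystander. Origin at the centre of its underside.
- rack: White can rack, fixed. Origin on the worktop below the waiting can; z up, -x points down its lane (roughly to the robot), lane centre y = 0. The lane, 82 mm wide inside, slopes down 10 degrees from a back stop at x = +0.044 to the open end; floor height 45 mm at x = 0, 28 mm at x = -0.095. Side walls 20 mm above the floor, outer faces y = +-45 mm.
- can: Green and white can, 57 mm diameter, 72 mm long, about 0.18 kg, loose, lying across the lane behind the wire lip. Origin at the centre of its bottom end face, z along its axis. Once over the lip it rolls off in about half a second, so the catching finger must already stand in the lane when the paddle is pressed.
- can_centre (a point): Centre of the can, at the start x = -0.005, y = 0, z = 0.073 in the rack's frame. The catching finger's near side must be at least about 65 mm down the lane from there, or the can cannot clear the lip; a finger level with the paddle's middle stops it about 50 mm down the lane.
- paddle (a point): Middle of the top of the orange ribbed paddle, 40 mm (along the lane) by 36 mm, beside the lane: x = -0.097, y = -0.066, z = 0.052 in the rack's frame when released, 25 mm above the lane floor beside it. Its middle goes down 12 mm; a finger of equal length in the lane then ends about 12 mm above the floor, low enough to stop the can (axis 28 mm above the floor).
- ejector (a joint): Angle of the sprung orange rocker with the paddle and, under the can, a lifting plate. 0 = released, 0.26 rad = fully down (stop). The can pops over the lip at about 0.12 to 0.15 rad. Pressing takes up to about 8 N at the paddle's middle; it springs back when let go.
Not all that is in view belongs to the job. What is meant by the can is not yellow, and is the larger of those in its own colour.

How it is judged (in metres and radians):
On the way, in this order (a step that is already met when the one before it is completed fails the run):
1. the paddle is pressed down (value of joint ejector above 0.09 rad), for 0.02 s.
2. the can has popped over the lip and a finger stops it on the lane while the paddle is kept down (x of can_centre in the frame of rack between -0.14 and -0.03 m and contact force between the fingers and can above 0.05 N and linear speed of can below 0.03 m/s and value of joint ejector above 0.08 rad), for 0.3 s.
At the end, for the whole second after the job is handed in: Can at rest (< 0.02 m/s) on the lane past the lip: centre x -0.14 to -0.03, y within 20 mm of 0 in the rack's frame, carried by the rack (> 0.3 N), touching a finger (> 0.05 N); paddle still pressed (> 0.08 rad); bystanders within 20 mm of their starts (x of can_centre in the frame of rack between -0.14 and -0.03 m and y of can_centre in the frame of rack between -0.02 and 0.02 m and contact force between the fingers and can above 0.05 N and contact force between rack and can above 0.3 N and linear speed of can below 0.02 m/s and distance of each of mug, fish_tin_a, fish_tin_b from where it was at the start of the episode below 0.02 m and value of joint ejector above 0.08 rad); the arm keeps its last pose, push and grip.
It fails at once if a finger or the hand touches the can while it still lies behind the lip (contact force between any of the fingers, the arm and can above 0.5 N and x of can_centre in the frame of rack above -0.018 m).
It fails at once if the can is lifted off the rack (z of can_centre in the frame of rack above 0.1 m).
It fails at once if the can rolls off the end of the rack (x of can_centre in the frame of rack below -0.165 m).
It fails at once if the mug or a fish tin is shifted by more than 20 mm (distance of any of mug, fish_tin_a, fish_tin_b from where it was at the start of the episode above 0.02 m).
It also fails if it takes over 32 s, if anything falls off the work surface, if the arm or the gripper's body presses on something with over 40 N, if the wrist force passes 120 N, or if a joint passes its speed limit or range.

### The arm

A 6-joint arm with a two-finger parallel gripper is mounted at the origin on a cart in front of the work surface, level with it; the furniture and walls round the work are solid. World frame = base frame: x ahead of the robot, y to its left, z up, the work surface at z = 0. Lengths are in mm, angles in rad, forces in N, time in s.
With the tool pointing down it reaches from about 325 to 850 mm from the base axis. Payload 15.5 kg.
Tool frame: the origin (TCP) lies midway between the tips of the shut fingers; the grasp point (between the pads) lies robot.grasp_offset behind it (robot.grasp_offset is the distance from the TCP to the grasp point, in mm); z points along the fingers, y is the line along which they close (so a half turn about z gives the same grasp; the last joint's range is limited). The gripper opens to 91 mm and grips with 3 to 60 N. Pads are 32 mm wide; open, the fingers measure 118 mm over their backs; the gripper's body (76 mm by 178 mm) begins 60 mm behind the grasp point.
Start: joints at [1.093, 0.494, 1.345, -0, 1.302, -0.096], TCP at [232.865, 580, 213.915] pointing down, gripper open.
Joint ranges: [-2.91, 2.91], [-0.82, 2.16], [0.22, 2.67], [-1.22, 4.37], [0.12, 2.79], [-3.08, 3.08]. Speed limits (rad/s): [1.89, 1.89, 2.57, 3.01, 3.01, 3.01].

### API

Orientations are given as a unit quaternion [w, x, y, z].
In Python, from bench import robot gives the robot as it stands.
- The arm moves only by the tool step_arm, never from a script. Its argument "moves" is a list of rows, each an object of numbers: "claw": the gripper command: -1 is shut, 1 is fully open, values between are in proportion; "x", "y", "z": the shift along the tool's x, y, z scaled (see below); "turn": the turn about the tool's z scaled (see below). In form: [{"claw": .., "x": .., "y": .., "z": .., "turn": ..}, ...]. A call has 1 to 20 rows; each row is the pose to reach, as a shift and turn from the pose commanded when the call began, along the tool's axes at that moment; what a row does not reach only later rows make up. The controller multiplies each number of a shift by 200 mm and each number of a turn by 45 degrees. A row lasts 1/12 s, in which the tool goes at most 41.7 mm and 7.16 degrees, less where a joint would pass 70% of its speed; a pose out of reach is approached as far as the arm can. A call with a number of a shift or a turn outside -1 to 1 is refused whole. A call with a gripper value outside its range is refused whole. The fingers move at their own pace and stop on an object; "grip_force" is the grip in N (left out, the last holds). Time passes only in rows, so rows that repeat a pose let the fingers close. It gives the time, the measured TCP pose, the force, the opening and the grip force at its end, in the units of the state.
- robot.get_state(): the state, without advancing time (a new reading comes with each control period).
- robot.grab_frame(name): name is "scene" or "top"; returns a dict with "color" (420x560x3 uint8, red, green, blue), "intrinsics" (3x3 intrinsics, pixels), "camera_from_world" (4x4, takes a point from world to camera coordinates). Camera axes: x right, y up, looking along -z (the intrinsics and any distortion apply to the point x, -y, -z); pixel columns grow to the right and rows downward; lengths in mm; the calibration is good to about 2 mm. A picture is of the moment at which its call begins. There is no depth.
- robot.finish_job(): hands the job in; it is judged then, once.
The state is a dict: "t": time; "joints": joint angles; "qvel": joint speeds; "tau": joint torques, N m; "tcp_pos": TCP position; "tool_rot": TCP orientation; "ft_force": force on the tool from outside, world axes, zero at the start; "torque": the same for the moment, N m; "gripper_width": finger opening in mm; "gripper_force": force on a finger pad.
Only numpy, scipy, OpenCV 4.12 (cv2) and the standard library are available. Lean on these libraries where they do the work, as an engineer would, in place of code of your own. Each camera call takes 0.05 s, during which the arm holds its last target. There are 200 camera calls.

## Working session

There is one attempt and no reset: what is moved stays moved. The work goes in short steps, Python scripts to look and compute and a tool call to move; the robot and the scene stay as the last step left them, time stands still between calls to the robot, and variables do not carry over. Pictures are saved under pics/ and viewed, at most 10 in all, crops included, and the job is handed in when it is done.

Besides the shell and the picture viewer there is one more tool, called after "Call:" as name(argument=value, ...) on one line, values as JSON. step_arm: Moves the arm, as the interface text tells. Its arguments: {"type":"object","properties":{"moves":{"type":"array"},"grip_force":{"type":"number"}},"required":["moves"]}

```bash
mkdir -p pics; ls; python3 - <<'E'
from bench import robot
import cv2,numpy as np
s=robot.get_state();print(s, robot.grasp_offset)
for n in("scene","top"):
    f=robot.grab_frame(n);cv2.imwrite(f"pics/{n}0.png",f["color"][:,:,::-1]);np.savez(f"{n}0.npz",**f)
    print(f["intrinsics"],f["camera_from_world"].round(3))
E
```

```text
pics
{'t': 0.0, 'joints': array([ 1.09350422e+00,  4.94161919e-01,  1.34613595e+00, -1.14344665e-06,
        1.30251739e+00, -9.55215402e-02]), 'qvel': array([-0.00105839,  0.00075954, -0.00146206, -0.0007118 , -0.00033012,
       -0.00029155]), 'tau': array([ 1.07212563e-03, -8.78827786e+01, -3.81830084e+01,  7.07241381e-02,
        5.35521784e-02, -1.14510808e-04]), 'tcp_pos': array([232.68298684, 579.65299916, 213.3498638 ]), 'tool_rot': array([-1.72168258e-04,  1.89727986e-01,  9.81836503e-01, -5.86555547e-04]), 'ft_force': array([-0.4000752 , -0.50693741, -0.47326595]), 'torque': array([ 0.01392751, -0.05228109, -0.00083719]), 'gripper_force': 0.0, 'gripper_width': 90.95780312995073} 18.8
[[384.03134529   0.         278.88419922]
 [  0.         384.03134529 216.90462162]
 [  0.           0.           1.        ]] [[ 5.10000e-01 -8.60000e-01 -1.60000e-02 -1.18714e+02]
 [ 6.16000e-01  3.52000e-01  7.05000e-01 -4.57623e+02]
 [-6.01000e-01 -3.69000e-01  7.09000e-01 -6.20010e+02]
 [ 0.00000e+00  0.00000e+00  0.00000e+00  1.00000e+00]]
[[527.14201013   0.         285.02785847]
 [  0.         527.14201013 209.75158248]
 [  0.           0.           1.        ]] [[ 1.700000e-02 -1.000000e+00  4.000000e-03  1.679440e+02]
 [ 9.940000e-01  1.800000e-02  1.070000e-01 -5.756970e+02]
 [-1.070000e-01  2.000000e-03  9.940000e-01 -1.237061e+03]
 [ 0.000000e+00  0.000000e+00  0.000000e+00  1.000000e+00]]
```

View pics/top0.png

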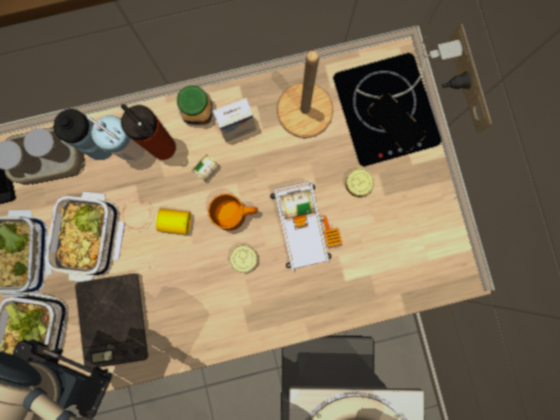

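View pics/scene0.png

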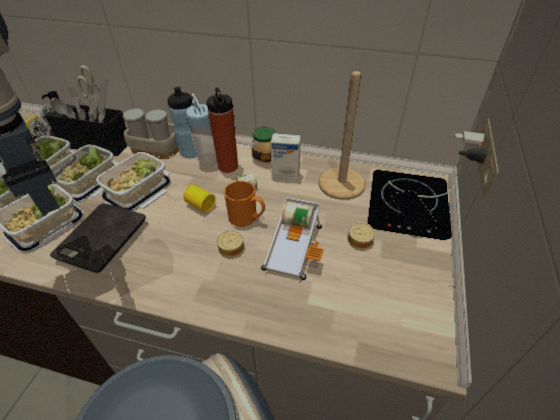

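The top view shows the rack at about (303,226), can at (297,205), paddle at about (333,233), mug at (230,210), and tins at (243,259) and (360,182). I'll enlarge the rack in both views.

```bash
cat > h.py <<'E'
import numpy as np,cv2
def load(n): return dict(np.load(n+".npz"))
def ray(f,u,v):
    T=f["camera_from_world"];K=f["intrinsics"]
    d=np.linalg.inv(K)@[u,v,1];d=np.array([d[0],-d[1],-d[2]])
    R=T[:3,:3];return -R.T@T[:3,3],R.T@d
def onz(f,u,v,z):
    o,d=ray(f,u,v);return o+d*(z-o[2])/d[2]
def proj(f,p):
    T=f["camera_from_world"];c=T[:3,:3]@p+T[:3,3];q=f["intrinsics"]@[c[0],-c[1],-c[2]];return q[:2]/q[2]
E
python3 - <<'E'
from h import *
a=load("top0")["color"][170:290,255:365,::-1];b=load("scene0")["color"][180:290,250:350,::-1]
a=cv2.resize(a,(400,436),interpolation=cv2.INTER_CUBIC);b=cv2.resize(b,(396,436),interpolation=cv2.INTER_CUBIC)
cv2.imwrite("pics/c.png",np.hstack([a,b]))
f=load("top0");h=cv2.cvtColor(f["color"],cv2.COLOR_RGB2HSV)
m=cv2.inRange(h,(5,190,120),(18,255,255))
n,l,s,c=cv2.connectedComponentsWithStats(m)
for i in range(1,n):
    if s[i,4]>15: print(s[i],c[i],onz(f,*c[i],52).round(1))
f=load("scene0");h=cv2.cvtColor(f["color"],cv2.COLOR_RGB2HSV)
m=cv2.inRange(h,(5,190,120),(18,255,255))
n,l,s,c=cv2.connectedComponentsWithStats(m)
for i in range(1,n):
    if s[i,4]>15: print(s[i],c[i],onz(f,*c[i],52).round(1))
E
```

```text
[209 194  48  35 693] [230.96248196 212.97979798] [560.5 305.5  52. ]
[294 215  11  11  76] [299.80263158 219.28947368] [548.4 142.8  52. ]
[324 217  17  30 188] [331.10638298 233.59042553] [515.9  68.6  52. ]
[225 189  39  18 119] [246.48739496 198.21848739] [588.2 312.7  52. ]
[289 226  13  15 129] [294.69767442 232.10077519] [543.6 137.1  52. ]
[306 242  17  19 185] [314.33513514 252.16216216] [510.2  65.2  52. ]
```

View pics/c.png

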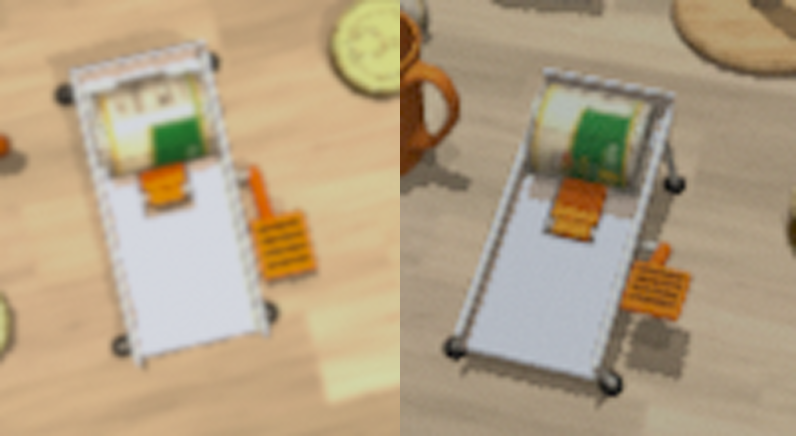

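The crop shows the lane's wall ends at crop pixels (140,362) and (268,330), the rear wall ends at about (75,75) and (205,45), and the paddle middle at (284,245) in the top view and (657,288) in the scene view. Next: rays at the known heights, then a rigid fit.

```bash
python3 - <<'E'
from h import *
t=load("top0");s=load("scene0")
T=lambda u,v:(255+(u+.5)/3.636-.5,170+(v+.5)/3.636-.5)
S=lambda u,v:(250+(u-400+.5)/3.96-.5,180+(v+.5)/3.964-.5)
obs=[(t,T(140,362),(-148,45),39),(t,T(268,330),(-148,-45),39),(t,T(75,75),(44,45),73),(t,T(205,47),(44,-45),73),(t,T(284,245),(-97,-66),52),
(s,S(657,288),(-97,-66),52),(s,S(460,345),(-148,45),39),(s,S(606,372),(-148,-45),39),(s,S(547,73),(44,45),73),(s,S(672,98),(44,-45),73)]
W=np.array([onz(f,*p,z)[:2] for f,p,_,z in obs]);L=np.array([o[2] for o in obs],float)
def fit(W,L):
    a=W-W.mean(0);b=L-L.mean(0)
    th=np.arctan2((b[:,0]*a[:,1]-b[:,1]*a[:,0]).sum(),(a*b).sum())
    R=np.array([[np.cos(th),-np.sin(th)],[np.sin(th),np.cos(th)]])
    return th,R,W.mean(0)-R@L.mean(0)
for idx in (range(5),range(5,10),range(10)):
    i=list(idx);th,R,o=fit(W[i],L[i]);print(np.degrees(th).round(2),o.round(1),(W[i]-(L[i]@R.T+o)).round(1).tolist())
print("paddle",R@[-97,-66]+o, W[4],W[5])
# tins, mug
for n,c in (("tinA",(243,259)),("tinB",(360,182))): 
    w=onz(t,*c,33)[:2];print(n,w,R.T@(w-o))
w=onz(t,226,212,101)[:2];print("mug",w,R.T@(w-o)); w=onz(t,256,211,60)[:2];print("handle",w,R.T@(w-o))
from bench import robot
from scipy.spatial.transform import Rotation as Q
q=robot.get_state()["tool_rot"];print(Q.from_quat(q,scalar_first=True).as_matrix().round(4))
E
```

```text
14.15 [583.6 150.6] [[1.9, -1.7], [2.0, 2.7], [-1.9, -3.4], [-4.2, 0.7], [2.2, 1.8]]
15.65 [584.8 151. ] [[0.9, 3.4], [-7.2, -4.0], [-5.6, -1.6], [8.4, -0.5], [3.6, 2.7]]
14.93 [584.2 150.8] [[1.4, 0.2], [0.4, 4.3], [-1.7, -4.0], [-5.2, -0.3], [0.4, 2.6], [2.6, 2.6], [-6.7, -5.9], [-4.0, -3.2], [8.3, 0.1], [4.6, 3.5]]
paddle [507.48337215  62.06827406] [507.88190651  64.71525725] [510.09347342  64.66161357]
tinA [453.03580463 275.72278837] [-94.57928951 154.46979216]
tinB [642.98352586  -1.89399135] [  17.45347965 -162.70503631]
mug [557.6253254  311.85933025] [ 15.78903984 162.44784902]
handle [565.36339562 246.07661379] [ 6.32230976 96.89157902]
[[-9.280e-01  3.726e-01 -5.000e-04]
 [ 3.726e-01  9.280e-01 -1.000e-03]
 [ 1.000e-04 -1.100e-03 -1.000e+00]]
```

Call:
step_arm(moves=[{"claw": 0.15, "x": -0.2, "y": -0.16, "z": 0}, {"claw": 0.15, "x": -0.4, "y": -0.32, "z": 0}, {"claw": 0.15, "x": -0.6, "y": -0.48, "z": 0}, {"claw": 0.15, "x": -0.8, "y": -0.64, "z": 0}, {"claw": 0.15, "x": -1, "y": -0.8, "z": 0}, {"claw": 0.15, "x": -1, "y": -0.8, "z": 0}, {"claw": 0.15, "x": -1, "y": -0.8, "z": 0}, {"claw": 0.15, "x": -1, "y": -0.8, "z": 0}])

```text
$.moves[0]: bad value
```

Call:
step_arm(moves=[{"claw": 0.15, "x": -0.2, "y": -0.16, "z": 0}, {"claw": 0.15, "x": -0.4, "y": -0.32, "z": 0}, {"claw": 0.15, "x": -0.6, "y": -0.48, "z": 0}, {"claw": 0.15, "x": -0.8, "y": -0.64, "z": 0}, {"claw": 0.15, "x": -1, "y": -0.8, "z": 0}, {"claw": 0.15, "x": -1, "y": -0.8, "z": 0}, {"claw": 0.15, "x": -1, "y": -0.8, "z": 0}, {"claw": 0.15, "x": -1, "y": -0.8, "z": 0}])

```text
$.moves[0]: bad value
```

Call:
step_arm(moves=[{"claw": 0.15, "x": -0.14, "y": -0.15, "turn": -0.15}, {"claw": 0.15, "x": -0.14, "y": -0.15, "turn": -0.3}, {"claw": 0.15, "x": -0.14, "y": -0.15, "turn": -0.45}, {"claw": 0.15, "x": -0.14, "y": -0.15, "turn": -0.6}, {"claw": 0.15, "x": -0.14, "y": -0.15, "turn": -0.75}, {"claw": 0.15, "x": -0.14, "y": -0.15, "turn": -0.8}, {"claw": 0.15, "x": -0.14, "y": -0.15, "turn": -0.8}, {"claw": 0.15, "x": -0.14, "y": -0.15, "turn": -0.8}])

```text
$.moves[0]: bad value
```

Call:
step_arm(moves=[{"claw": 0.15, "x": -0.2, "y": -0.16, "z": 0, "turn": 0}, {"claw": 0.15, "x": -0.4, "y": -0.32, "z": 0, "turn": 0}, {"claw": 0.15, "x": -0.6, "y": -0.48, "z": 0, "turn": 0}, {"claw": 0.15, "x": -0.8, "y": -0.64, "z": 0, "turn": 0}, {"claw": 0.15, "x": -1, "y": -0.8, "z": 0, "turn": 0}, {"claw": 0.15, "x": -1, "y": -0.8, "z": 0, "turn": 0}, {"claw": 0.15, "x": -1, "y": -0.8, "z": 0, "turn": 0}, {"claw": 0.15, "x": -1, "y": -0.8, "z": 0, "turn": 0}])

```text
t: 0.77
tcp_pos: [359.9, 355.0, 213.9]
tool_rot: [-0.0, 0.191, 0.981, -0.0]
ft_force: [-0.6, 0.9, 0.1]
gripper_width: 52.4
gripper_force: 0.0
```

Call:
step_arm(moves=[{"claw": 0.15, "x": -0.2, "y": -0.16, "z": 0, "turn": 0}, {"claw": 0.15, "x": -0.4, "y": -0.32, "z": 0, "turn": 0}, {"claw": 0.15, "x": -0.6, "y": -0.48, "z": 0, "turn": 0}, {"claw": 0.15, "x": -0.8, "y": -0.64, "z": 0, "turn": 0}, {"claw": 0.15, "x": -1, "y": -0.8, "z": 0, "turn": 0}, {"claw": 0.15, "x": -1, "y": -0.8, "z": 0, "turn": 0}, {"claw": 0.15, "x": -1, "y": -0.8, "z": 0, "turn": 0}, {"claw": 0.15, "x": -1, "y": -0.8, "z": 0, "turn": 0}])

```text
t: 1.43
tcp_pos: [486.0, 133.0, 213.7]
tool_rot: [0.0, 0.191, 0.982, 0.0]
ft_force: [-0.4, 0.2, 0.0]
gripper_width: 52.7
gripper_force: 0.0
```

Call:
step_arm(moves=[{"claw": 0.15, "x": -0.14, "y": -0.15, "z": 0, "turn": -0.15}, {"claw": 0.15, "x": -0.14, "y": -0.15, "z": 0, "turn": -0.3}, {"claw": 0.15, "x": -0.14, "y": -0.15, "z": 0, "turn": -0.45}, {"claw": 0.15, "x": -0.14, "y": -0.15, "z": 0.1, "turn": -0.6}, {"claw": 0.15, "x": -0.14, "y": -0.15, "z": 0.2, "turn": -0.75}, {"claw": 0.15, "x": -0.14, "y": -0.15, "z": 0.3, "turn": -0.8}, {"claw": 0.15, "x": -0.14, "y": -0.15, "z": 0.4, "turn": -0.8}, {"claw": 0.15, "x": -0.14, "y": -0.15, "z": 0.4, "turn": -0.8}, {"claw": 0.15, "x": -0.14, "y": -0.15, "z": 0.4, "turn": -0.8}])

```text
t: 2.18
tcp_pos: [498.8, 97.2, 133.5]
tool_rot: [-0.001, -0.124, 0.992, 0.0]
ft_force: [0.9, 0.4, -0.4]
gripper_width: 52.3
gripper_force: 0.0
```

```bash
python3 - <<'E'
from bench import robot
from h import *
s=robot.get_state();print(s["tcp_pos"],s["tool_rot"],s["ft_force"])
for n in("scene","top"):
    f=robot.grab_frame(n);np.savez(f"{n}1.npz",**f)
a=load("top1")["color"][160:300,240:370,::-1];b=load("scene1")["color"][150:290,230:360,::-1]
cv2.imwrite("pics/d.png",cv2.resize(np.hstack([a,b]),None,fx=3,fy=3,interpolation=cv2.INTER_CUBIC))
E
```

```text
[498.75362984  97.20618153 133.54983183] [-1.11221820e-03 -1.23518316e-01  9.92341653e-01  1.81635674e-04] [ 0.89382176  0.43405221 -0.40358236]
```

View pics/d.png

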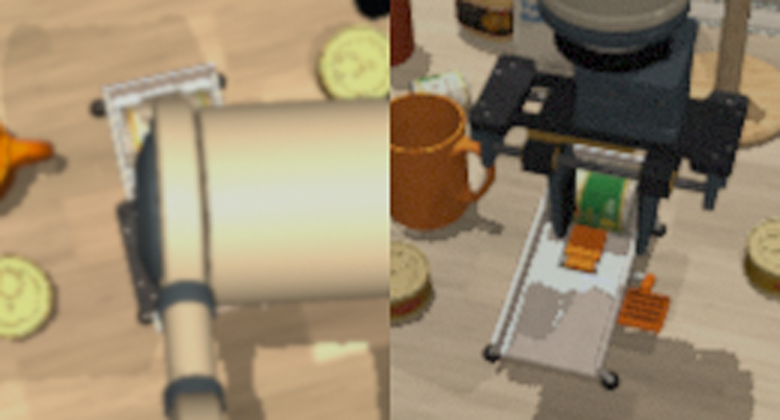

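The top view is blocked by the arm. The scene view shows both fingers above the rack at about (565,195) and (645,210), with the paddle at (645,305). I'll go down to just above the paddle and check there.

Call:
step_arm(moves=[{"claw": 0.15, "x": 0, "y": 0, "z": 0.08, "turn": 0}, {"claw": 0.15, "x": 0, "y": 0, "z": 0.16, "turn": 0}, {"claw": 0.15, "x": 0, "y": 0, "z": 0.24, "turn": 0}, {"claw": 0.15, "x": 0, "y": 0, "z": 0.31, "turn": 0}, {"claw": 0.15, "x": 0, "y": 0, "z": 0.36, "turn": 0}, {"claw": 0.15, "x": 0, "y": 0, "z": 0.36, "turn": 0}, {"claw": 0.15, "x": 0, "y": 0, "z": 0.36, "turn": 0}, {"claw": 0.15, "x": 0, "y": 0, "z": 0.36, "turn": 0}])

```text
t: 2.95
tcp_pos: [500.3, 95.9, 62.9]
tool_rot: [0.001, -0.123, 0.992, -0.0]
ft_force: [-0.5, -0.2, 0.2]
gripper_width: 52.5
gripper_force: 0.0
```

```bash
python3 - <<'E'
from bench import robot
from h import *
f=robot.grab_frame("scene");np.savez("scene2.npz",**f)
b=f["color"][170:290,240:350,::-1]
cv2.imwrite("pics/e.png",cv2.resize(b,None,fx=5,fy=5,interpolation=cv2.INTER_CUBIC))
s=robot.get_state();print(s["ft_force"])
E
```

```text
[-0.23631484  0.25024314  0.5741185 ]
```

View pics/e.png

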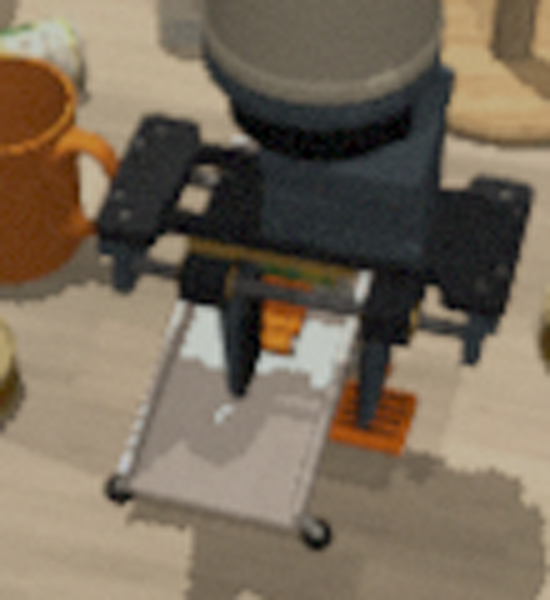

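The scene view shows the paddle finger tip at (368,425), over the paddle, and the other tip at (240,395), in the lane. Now I'll press.

Call:
step_arm(moves=[{"claw": 0.15, "x": 0, "y": 0, "z": 0.03, "turn": 0}, {"claw": 0.15, "x": 0, "y": 0, "z": 0.05, "turn": 0}, {"claw": 0.15, "x": 0, "y": 0, "z": 0.07, "turn": 0}, {"claw": 0.15, "x": 0, "y": 0, "z": 0.09, "turn": 0}, {"claw": 0.15, "x": 0, "y": 0, "z": 0.11, "turn": 0}, {"claw": 0.15, "x": 0, "y": 0, "z": 0.11, "turn": 0}, {"claw": 0.15, "x": 0, "y": 0, "z": 0.11, "turn": 0}, {"claw": 0.15, "x": 0, "y": 0, "z": 0.11, "turn": 0}, {"claw": 0.15, "x": 0, "y": 0, "z": 0.11, "turn": 0}, {"claw": 0.15, "x": 0, "y": 0, "z": 0.11, "turn": 0}, {"claw": 0.15, "x": 0, "y": 0, "z": 0.11, "turn": 0}, {"claw": 0.15, "x": 0, "y": 0, "z": 0.11, "turn": 0}])

```text
t: 4.0
tcp_pos: [498.0, 95.3, 40.0]
tool_rot: [-0.001, -0.123, 0.992, -0.0]
ft_force: [-12.3, -5.0, 21.6]
gripper_width: 52.5
gripper_force: 12.9
```

```bash
python3 - <<'E'
from bench import robot
from h import *
f=robot.grab_frame("scene");np.savez("scene3.npz",**f)
b=f["color"][170:290,240:350,::-1]
cv2.imwrite("pics/f.png",cv2.resize(b,None,fx=5,fy=5,interpolation=cv2.INTER_CUBIC))
s=robot.get_state();print(s["ft_force"],s["tcp_pos"],s["torque"],s["gripper_force"])
E
```

```text
[-10.90421345  -5.94587062  21.61798405] [497.97049792  95.23513536  39.98121872] [-1.44566187  1.65628591 -0.35404255] 12.91759628802538
```

View pics/f.png

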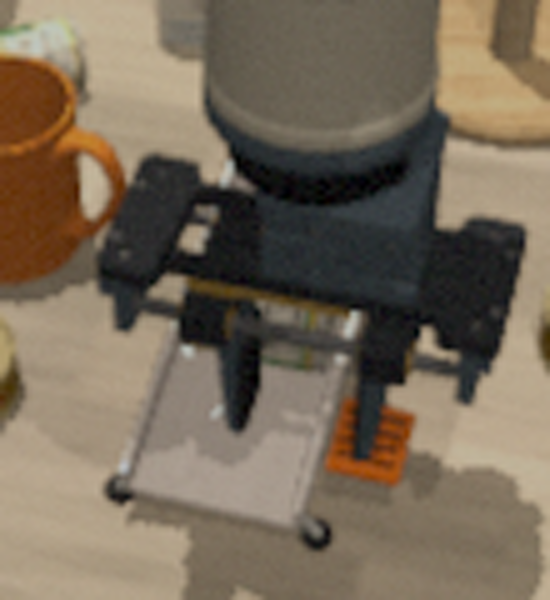

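The picture shows the paddle down at (370,440) and the can's rim at about (305,335), beside the lane finger at (240,380). I'll check the can's position by projecting where it should be.

```bash
python3 - <<'E'
from h import *
f=load("scene3");th=np.radians(14.2);c,s=np.cos(th),np.sin(th)
def P(x,y,z): return ((proj(f,np.array([585.5+c*x-s*y,151.7+s*x+c*y,z]))-[240,170])*5).round(0)
for X in (-5,-30,-40,-50,-55,-60):
    Z=45+.1763*X+28.9 if X<-10 else 73
    # low front point of can at ends (front = down the lane), and mid
    print(X,[P(X-28.5*.98,y,Z-5).tolist() for y in (36,0,-36)])
E
```

```text
-5 [[203.0, 257.0], [272.0, 271.0], [343.0, 285.0]]
-30 [[189.0, 298.0], [259.0, 313.0], [330.0, 328.0]]
-40 [[183.0, 315.0], [254.0, 330.0], [325.0, 345.0]]
-50 [[177.0, 332.0], [248.0, 347.0], [320.0, 362.0]]
-55 [[174.0, 341.0], [246.0, 356.0], [318.0, 371.0]]
-60 [[171.0, 349.0], [243.0, 364.0], [315.0, 380.0]]
```

Call:
step_arm(moves=[{"claw": 0.15, "x": 0, "y": 0, "z": -0.005, "turn": 0}, {"claw": 0.15, "x": 0, "y": 0, "z": -0.005, "turn": 0}, {"claw": 0.15, "x": 0, "y": 0, "z": -0.005, "turn": 0}, {"claw": 0.15, "x": 0, "y": 0, "z": -0.005, "turn": 0}, {"claw": 0.15, "x": 0, "y": 0, "z": -0.005, "turn": 0}, {"claw": 0.15, "x": 0, "y": 0, "z": -0.005, "turn": 0}])

```text
t: 4.55
tcp_pos: [498.2, 95.3, 40.8]
tool_rot: [-0.001, -0.123, 0.992, -0.0]
ft_force: [-9.0, -4.6, 14.9]
gripper_width: 52.5
gripper_force: 8.5
```

```bash
python3 - <<'E'
from bench import robot
from h import *
a=robot.grab_frame("scene")["color"];
for i in range(4): b=robot.grab_frame("scene")["color"]
print(np.abs(a.astype(int)-b)[230:265,280:320].mean())
cv2.imwrite("pics/g.png",cv2.resize(b[215:265,270:335,::-1],None,fx=11,fy=11,interpolation=cv2.INTER_CUBIC))
s=robot.get_state();print(s["ft_force"],s["tcp_pos"])
E
```

```text
2.584047619047619
[-7.76278879 -4.75306772 14.78609423] [498.12108934  95.35133254  40.75889126]
```

View pics/g.png

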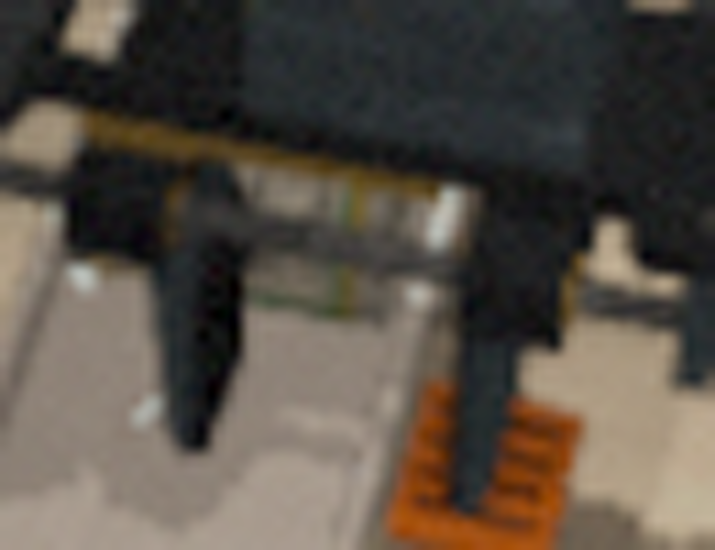

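The can's lower edge at (380,320) matches the projection for a centre at x ≈ -50 to -55 mm, resting against the lane finger with the paddle down. I'm handing in.

```bash
python3 -c "
from bench import robot
print(robot.finish_job())"
```

```text
the job is handed in; nothing more can be done
None
```

I handed the job in with one finger holding the paddle down and the can over the lip, apparently at rest about 50 mm down the lane against the other finger; the hand-in returned no verdict.

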